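Log a drive and shut its case

TASK

Pick up the yellow code reader and hold its window squarely over the middle of the white label of the drive in the grey case, about 85 mm away, steady for a second. Stand the reader back upright in the middle of its round charging pad and let go (never drop it). Then bring the white lid over gently, without slamming it, and press its front edge down through the latch just until it lands on its feet, without leaning on it; leave the things lying around where they are.

Things in the scene. Friction and masses are not known exactly. Their poses are not given: they have to be found in the camera images.
- reader: Hand code reader standing upright, window down, on its charging pad. Round: yellow head 48 mm across and 22 mm tall, tapering to 30 mm at height 36 mm; black round handle 27 mm across from height 36 to 116 mm; 0.2 kg, head-heavy. Origin: centre of its flat underside, which is the window; z runs up the handle. It reads along -z, so held upright it looks straight down. Any grip yaw will do.
- pad: Round black charging pad with a blue disc, 80 mm across, 8 mm high, fixed; the reader starts in its middle. A 20 x 30 x 6 mm plug block stands out of it on its +x side. Origin: centre of its underside; its top is at z = 8 mm.
- label (a point): Middle of the white label (52 mm along its x, 60 mm along its y, black bars) on the drive, which is fixed in the case on a nest that slopes 35 degrees down towards the case's left side (+y). z is the label's outward normal, up and leaning to the case's +y; x runs along the case's x. The label's middle is 45 mm above the table, about 40 mm below the rim of the case.
- case: Fixed grey open case, 150 mm (its x, front to back) by 190 mm (y) by 85 mm tall, walls 5 mm. Origin: centre of its underside; -x is its front, facing the robot; the lid's hinge is along its back (+x) rim. Front rim at x = -75 mm.
- lid (a joint): Angle of the white lid, rad: 0 level, grows as it opens; starts past upright (1.65 to 1.85). Stiff hinge (0.32 N m): the lid, 0.28 kg, stays where left. Near the end a sprung ball latch in the front rim resists (8 to 18 N at the front edge) for 7 mm and gives way in one or two jerks; past its middle it draws the lid down the last 5 mm onto its feet and holds it, at 0.01 to 0.115.
- lid_hinge (a point): Middle of the hinge line, on the case's back rim, 85 mm above the table and 75 mm behind the case's origin. Its frame is the lid's: the hinge runs along y, -x points from the hinge to the free edge, z is the outer face's normal.
- lid_edge (a point): Middle of the free edge on the lid's outer face. The lid is a flat white plate, 150 mm from hinge to this edge, 190 mm wide, 8 mm thick, its underside at the hinge line's level. Here an orange tab, 60 mm wide and 8 mm thick, goes on for another 23 mm. Frame as lid_hinge.
- solvent: White bottle with red cap, 48 mm across, 120 mm tall, a bystander. Origin: underside.
- jar: Clear jar, 52 mm across, 50 mm tall, a bystander. Origin: underside.
- spare: Spare bare drive lying flat, 100 x 70 x 9.5 mm, a bystander. Origin: underside.
- driver: Screwdriver with red handle lying flat, 160 mm long, a bystander. Origin: its underside.
- adapter: Small black adapter block, 60 x 40 x 18 mm, a bystander. Origin: underside.
- tray: Blue divided tray, 90 x 90 x 30 mm, fixed. Origin: underside.
- feet: Two black rubber feet under the lid's free edge, 18 mm wide, 120 mm apart; origin between them, 141 mm from the hinge. The latched lid presses them on two steel posts inside the front wall. Posts and latch ball are set 0 to 14 mm up by hand, differently each time and not measured, so the height at which the lid lands must be felt. The feet must not take more than 35 N.
Not all that is in view belongs to the job. What is shaped like the reader but orange or turquoise is not meant.

How it is judged:
By the outcome, as a careful person would: the job done as asked, in the order asked, and still so for the second after the job is handed in, with the robot touching nothing.
It also fails if it takes over 70 s, if anything falls off the work surface, if the arm or the gripper's body presses on something with over 40 N, if the wrist force passes 120 N, or if a joint passes its speed limit or range.

ROBOT

A 6-joint arm with a two-finger parallel gripper is mounted at the origin on the work surface. World frame = base frame: x ahead of the robot, y to its left, z up, the work surface at z = 0. Lengths are in m, angles in rad, forces in N, time in s.
With the tool pointing down it reaches from about 0.375 to 0.9 m from the base axis. Payload 3.1 kg.
Tool frame: the origin (TCP) lies between the finger pads; the fingertips stand 8 mm ahead of it and the grasp point (between the pads) lies 11 mm behind it; z points along the fingers, y is the line along which they close (so a half turn about z gives the same grasp; the last joint's range is limited). The gripper opens to 87 mm and grips with 3 to 60 N. Pads are 19 mm wide; open, the fingers measure 117 mm over their backs; the gripper's body (75 mm by 190 mm) begins 51 mm behind the grasp point.
Start: joints at [1.077, 0.527, 1.433, -0, 1.181, -0.178], TCP at [0.193, 0.594, 0.231] pointing down, gripper open.
Joint ranges: [-3.08, 3.08], [-0.75, 2.2], [0.22, 2.44], [-1.43, 4.57], [0, 2.65], [-2.85, 2.85]. Speed limits (rad/s): [2.79, 2.79, 3.14, 3.14, 3.14, 3.14].

INTERFACE

Orientations are given as a unit quaternion [x, y, z, w].
In Python, from rig import robot gives the robot as it stands.
- The arm moves only by the tool move_arm, never from a script. Its argument "motion" is text: rows parted by semicolons, each of 5 numbers parted by spaces: the opening, from -1 (shut) to 1 (fully open), then the shift along the tool's x, y, z normalised to -1 to 1, where 1 is 0.2 m, then the turn about the tool's z normalised to -1 to 1, where 1 is pi rad. A call has 1 to 12 rows; each row is the pose to reach, as a shift and turn from the pose commanded when the call began, along the tool's axes at that moment, turning the shorter way round; what a row does not reach only later rows make up. A row lasts 1/12 s, in which the tool goes at most 41.7 mm and 7.16 degrees, less where a joint would pass 70% of its speed; a pose out of reach is approached as far as the arm can. A call with a number of a shift or a turn outside -1 to 1 is refused whole. A call with a gripper value outside its range is refused whole. The fingers move at their own pace and stop on an object; "newtons" is the grip in N (left out, the last holds). Time passes only in rows, so rows that repeat a pose let the fingers close. It gives the time, the measured TCP pose, the force, the opening and the grip force at its end, in the units of the state.
- robot.get_obs(): the state, without advancing time (a new reading comes with each control period).
- robot.camera(name): name is "side" or "top" or "wrist"; returns (picture, depth): 384x512x3 uint8, red, green, blue; 384x512 float32, m along the optical axis (not along the pixel's ray), 0 where there is no reading.
- robot.camera_model(name): a dict with "mtx" (3x3 intrinsics, pixels), "position" and "attitude" of the camera in the world. Camera axes: x right, y down, z forward; pixel columns grow to the right and rows downward; lengths in m; the calibration is good to about 2 mm. A picture is of the moment at which its call begins: read the wrist's pose just before it. camera_model takes no time and is no camera call; for the wrist camera it gives the pose at the moment of the call.
- robot.hand_in(): hands the job in; it is judged then, once.
The state is a dict: "time": time; "q": joint angles; "joint_velocities": joint speeds; "joint_torque": joint torques, N m; "position": TCP position; "tool_rot": TCP orientation; "ft_force": force on the tool from outside, world axes, zero at the start; "moment": the same for the moment, N m; "grip_width": finger opening in m; "grip_force": force on a finger pad.
Only numpy, scipy, OpenCV 4.12 (cv2) and the standard library are available. Lean on these libraries where they do the work, as an engineer would, in place of code of your own. Each camera call takes 0.05 s, during which the arm holds its last target. There are 200 camera calls.

## Working session

There is one attempt and no reset: what is moved stays moved. The work goes in short steps, Python scripts to look and compute and a tool call to move; the robot and the scene stay as the last step left them, time stands still between calls to the robot, and variables do not carry over. Pictures are saved under pics/ and viewed, at most 10 in all, crops included, and the job is handed in when it is done.

Besides the shell and the picture viewer there is one more tool, called after "Emit:" by a JSON object that holds its "name" and its "arguments", one argument or row to a line. move_arm: Moves the arm, as the interface text tells. Its arguments: {"type":"object","properties":{"motion":{"type":"string"},"newtons":{"type":"number"}},"required":["motion"]}

```bash
mkdir -p pics; ls; python3 - <<'E'
from rig import robot
import cv2,numpy as np
np.set_printoptions(precision=4,suppress=True)
o=robot.get_obs()
print({k:np.round(v,4) for k,v in o.items()})
for n in("side","top"):
    p,d=robot.camera(n); m=robot.camera_model(n)
    print(n,m)
    cv2.imwrite(f"pics/{n}0.png",p[:,:,::-1]); np.save(f"{n}0.npy",d); 
E
```

```text
pics
{'time': np.float64(0.0), 'q': array([ 1.0775,  0.5285,  1.4339, -0.    ,  1.1814, -0.1785]), 'joint_velocities': array([-0.0007, -0.0023,  0.    ,  0.0016,  0.0004, -0.0004]), 'joint_torque': array([  0.0009, -44.0055, -17.6586,   0.0633,   0.0583,  -0.0001]), 'position': array([0.1931, 0.5937, 0.2296]), 'tool_rot': array([ 0.1567,  0.9876, -0.001 , -0.0003]), 'ft_force': array([ 0.6912,  0.2125, -0.176 ]), 'moment': array([ 0.0043, -0.066 , -0.002 ]), 'grip_force': np.float64(0.0), 'grip_width': np.float64(0.0865)}
side {'mtx': array([[364.8924,   0.    , 257.7504],
       [  0.    , 364.8924, 193.1216],
       [  0.    ,   0.    ,   1.    ]]), 'position': array([-0.1608, -0.6887,  0.6422]), 'attitude': array([ 0.8006, -0.3259,  0.1766, -0.4708])}
top {'mtx': array([[465.5692,   0.    , 253.5611],
       [  0.    , 465.5692, 186.9468],
       [  0.    ,   0.    ,   1.    ]]), 'position': array([0.3067, 0.0288, 1.4489]), 'attitude': array([-0.7036,  0.7069, -0.0525,  0.0503])}
```

View pics/side0.png

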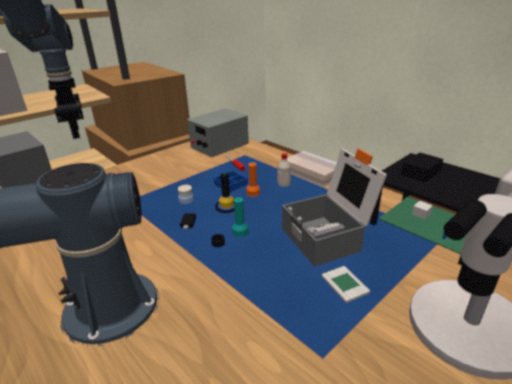

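View pics/top0.png

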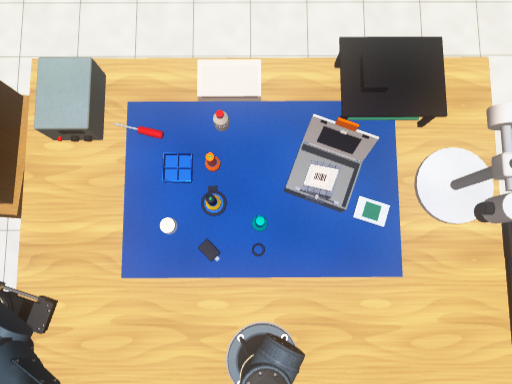

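Top view: three reader-shaped things: yellow (212,203), orange (211,161), turquoise (260,222). In the side view they are at (226,195), (253,180) and (240,217). By the description I want the yellow one, standing on the black pad with its plug. The case is at (325,178) in the top view, with its lid tab at (347,124). Next I'll check the choice in a close crop and measure.

```bash
cat > h.py <<'E'
import numpy as np,cv2
from scipy.spatial.transform import Rotation as R
from rig import robot
np.set_printoptions(precision=4,suppress=True)
def ray(m,uv):
    K=m["mtx"];uv=np.atleast_2d(uv).astype(float)
    d=np.c_[(uv-K[:2,2])/K[0,0],np.ones(len(uv))]
    return m["position"],R.from_quat(m["attitude"]).apply(d)
def plane(m,uv,z):
    p,d=ray(m,uv);return p+d*((z-p[2])/d[:,2])[:,None]
def cross(m1,uv1,m2,uv2):
    p,d=ray(m1,uv1);q,e=ray(m2,uv2);d=d[0];e=e[0]
    t=np.linalg.lstsq(np.c_[d,-e],q-p,rcond=None)[0]
    a=p+d*t[0];b=q+e*t[1];return (a+b)/2,np.linalg.norm(a-b)
def proj(m,P):
    c=R.from_quat(m["attitude"]).inv().apply(np.atleast_2d(P)-m["position"])
    return c[:,:2]/c[:,2:]*m["mtx"][0,0]+m["mtx"][:2,2]
def pts(m,d,mask):
    v,u=np.nonzero(mask&(d>0));p,r=ray(m,np.c_[u,v]);return p+r*d[v,u][:,None]
def hsv(img,lo,hi):return cv2.inRange(cv2.cvtColor(img,cv2.COLOR_BGR2HSV),np.array(lo),np.array(hi))>0
E
python3 - <<'E'
from h import *
S=cv2.imread("pics/side0.png");T=cv2.imread("pics/top0.png")
ms,mt=robot.camera_model("side"),robot.camera_model("top")
ds,dt=np.load("side0.npy"),np.load("top0.npy")
def sub(img,box):
    z=np.zeros(img.shape[:2],bool);z[box[1]:box[3],box[0]:box[2]]=1;return z
for n,I,m,d,b in(("top",T,mt,dt,(190,180,240,225)),("side",S,ms,ds,(205,165,245,220))):
    k=hsv(I,(20,120,100),(35,255,255))&sub(I,b)
    v,u=np.nonzero(k);print(n,"yellow",k.sum(),u.mean(),v.mean(),u.min(),u.max(),v.min(),v.max(),pts(m,d,k).mean(0))
# case rim via depth
P=pts(mt,dt,sub(T,(275,105,390,220)));
v,u=np.nonzero(sub(T,(275,105,390,220))&(dt>0))
rim=P[(abs(P[:,2]-.085)<.006)];r=cv2.minAreaRect(rim[:,:2].astype(np.float32));print("rim",len(rim),r,cv2.boxPoints(r))
k=hsv(T,(8,150,150),(18,255,255))&sub(T,(320,105,370,135));print("tab",pts(mt,dt,k).mean(0),k.sum(),pts(mt,dt,k).max(0))
print("table z",np.median(pts(mt,dt,sub(T,(130,250,180,270)))[:,2]))
a=cv2.resize(T[135:235,155:280],None,fx=4,fy=4,interpolation=cv2.INTER_CUBIC)
b=cv2.resize(T[100:220,275:395],None,fx=4,fy=4,interpolation=cv2.INTER_CUBIC)[:400,:480]
b=cv2.resize(T[105:215,280:380],None,fx=3.6,fy=3.6,interpolation=cv2.INTER_CUBIC)[:400]
c=np.zeros((400,800,3),np.uint8);c[:,:440]=a[:,:440];w=min(360,b.shape[1]);c[:b.shape[0],440:440+w]=b[:,:w]
cv2.imwrite("pics/crop1.png",c)
E
```

```text
top yellow 74 214.13513513513513 204.0810810810811 206 220 195 209 [0.4614 0.1446 0.0352]
side yellow 123 225.77235772357724 201.70731707317074 219 232 197 207 [0.4581 0.1371 0.0296]
rim 493 ((0.594786524772644, -0.2029317021369934), (0.19017533957958221, 0.27590081095695496), 69.66323852539062) [[ 0.4324 -0.2441]
 [ 0.6911 -0.34  ]
 [ 0.7572 -0.1617]
 [ 0.4985 -0.0658]]
tab [ 0.6527 -0.2256  0.2424] 165 [ 0.6673 -0.197   0.2569]
table z 0.0022253958901659043
```

View pics/crop1.png

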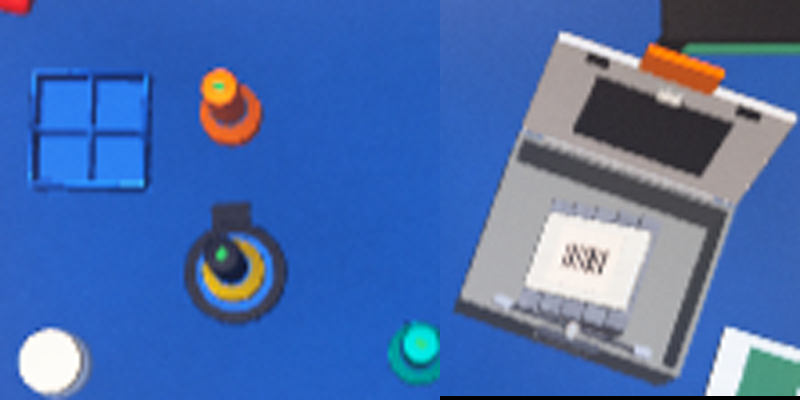

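The crop confirms the choice: yellow reader on the black/blue pad, plug block above it at crop (232,215). The label is at crop (585,260), and the lid stands open with its tab at (680,65). Next come finer measurements of the pad, handle, label and rim.

```bash
python3 - <<'E'
from h import *
S=cv2.imread("pics/side0.png");T=cv2.imread("pics/top0.png")
ms,mt=robot.camera_model("side"),robot.camera_model("top")
ds,dt=np.load("side0.npy"),np.load("top0.npy")
def sub(img,box):
    z=np.zeros(img.shape[:2],bool);z[box[1]:box[3],box[0]:box[2]]=1;return z
# pad: dark outline
k=sub(T,(195,185,232,222))&~hsv(T,(100,120,110),(130,255,255))
c,_=cv2.findContours(k.astype(np.uint8),cv2.RETR_EXTERNAL,cv2.CHAIN_APPROX_NONE);c=max(c,key=cv2.contourArea)[:,0]
Q=plane(mt,c,.008)[:,:2]
from scipy.optimize import least_squares
f=least_squares(lambda p:np.hypot(*(Q-p[:2]).T)-.04,[.46,.14],loss="soft_l1",f_scale=.002);print("pad",f.x,np.median(abs(f.fun)))
# handle top by both views: black blob over yellow
for n,I,b in(("top",T,(200,188,222,208)),("side",S,(215,168,236,200))):
    g=cv2.cvtColor(I,cv2.COLOR_BGR2HSV);k=(g[...,2]<75)&sub(I,b)
    v,u=np.nonzero(k);print(n,"dark",k.sum(),u.mean(),v.mean(),u.min(),u.max(),v.min(),v.max())
g=hsv(T,(45,100,80),(85,255,255))&sub(T,(200,185,225,210));v,u=np.nonzero(g);gt=[u.mean(),v.mean()]
g=hsv(S,(45,100,80),(85,255,255))&sub(S,(210,165,240,190));v,u=np.nonzero(g);print("green top",gt,len(u),u.mean() if len(u) else 0,v.min() if len(u) else 0)
print("green at z=.124",plane(mt,gt,.124))
P=pts(mt,dt,sub(T,(204,193,218,205)));h=P[P[:,2]>.11];print("top of handle",len(h),h.mean(0) if len(h) else 0)
# label
k=hsv(T,(0,0,215),(180,40,255))&sub(T,(295,150,350,205))
n,l,s,ce=cv2.connectedComponentsWithStats(k.astype(np.uint8));i=1+np.argmax(s[1:,4]);
c,_=cv2.findContours((l==i).astype(np.uint8),cv2.RETR_EXTERNAL,cv2.CHAIN_APPROX_NONE);hull=cv2.convexHull(max(c,key=cv2.contourArea))
mk=np.zeros(T.shape[:2],np.uint8);cv2.fillPoly(mk,[hull],1);r=cv2.minAreaRect(hull);print("label px",s[i],r)
P=pts(mt,dt,cv2.erode(mk,np.ones((3,3)))>0);ct=P.mean(0);nn=np.linalg.svd(P-ct)[2][2];nn*=np.sign(nn[2]);print("label depth ctr",ct,"n",nn,np.degrees(np.arccos(nn[2])),"az",np.degrees(np.arctan2(nn[1],nn[0])))
bp=cv2.boxPoints(r);print(bp);print("label ray z.045",plane(mt,r[0],.045))
k=hsv(S,(0,0,170),(180,50,255))&sub(S,(300,215,345,240));
c,_=cv2.findContours(k.astype(np.uint8),cv2.RETR_EXTERNAL,cv2.CHAIN_APPROX_NONE);c=max(c,key=cv2.contourArea);rs=cv2.minAreaRect(c);print("side label",rs,k.sum())
print("cross",cross(mt,r[0],ms,rs[0]))
# rim front corners from depth profile
P=pts(mt,dt,sub(T,(275,105,390,220)));rim=P[(abs(P[:,2]-.085)<.006)]
a=np.radians(-20.34);ex=np.array([np.cos(a),np.sin(a)]);ey=np.array([-ex[1],ex[0]])
X=rim[:,:2]@ex;Y=rim[:,:2]@ey;print("front x",np.percentile(X,[0,1,5,10]),"y",np.percentile(Y,[0,1,2,98,99,100]))
# lid plane
L=P[(P[:,2]>.11)];c0=L.mean(0);n2=np.linalg.svd(L-c0)[2][2];print("lid",len(L),c0,n2,L.max(0),L.min(0))
rel=L[:,:2];print("lid y",np.percentile(rel@ey,[0,2,98,100]),"x",np.percentile(rel@ex,[0,2,50,98,100]))
E
```

```text
pad [0.4721 0.1488] 0.002378102158637173
top dark 39 211.5897435897436 199.94871794871796 206 216 194 204
side dark 209 224.91866028708134 184.2488038277512 220 230 173 196
green top [np.float64(210.0), np.float64(198.0)] 0 0 0
green at z=.124 [[0.4694 0.1491 0.124 ]]
top of handle 70 [0.4693 0.1489 0.1238]
label px [304 164  34  27 576] ((320.6179504394531, 176.48875427246094), (30.356035232543945, 22.11118507385254), 12.994616508483887)
label depth ctr [ 0.5431 -0.1812  0.0469] n [0.2043 0.5425 0.8148] 35.430525985928135 az 69.3630984274177
[[303.3427 183.8483]
 [308.3146 162.3034]
 [337.8932 169.1292]
 [332.9213 190.6741]]
label ray z.045 [[ 0.5438 -0.1814  0.045 ]]
side label ((326.88238525390625, 226.02943420410156), (2.9104275703430176, 20.615528106689453), 75.96376037597656) 51
cross (array([ 0.5508, -0.1888,  0.0438]), np.float64(0.019221333104546545))
front x [0.4903 0.4916 0.4986 0.5002] y [-0.0786 -0.0784 -0.0779  0.111   0.1113  0.1115]
lid 2432 [ 0.6561 -0.237   0.1789] [-0.1849 -0.1182  0.9756] [ 0.7363 -0.1244  0.2569] [ 0.5899 -0.366   0.1101]
lid y [-0.0997 -0.084   0.106   0.1112] x [0.6501 0.6551 0.6794 0.7979 0.8128]
```

```bash
cat >> h.py <<'E'
def need(P,yaw=None):
    "shift (units of 0.2 m, tool axes) and turn (units of pi) to bring the TCP to P with tool y at world yaw"
    o=robot.get_obs();r=R.from_quat(o["tool_rot"]);M=r.as_matrix()
    s=r.inv().apply(np.array(P)-o["position"])/.2;t=0
    if yaw is not None:
        y=np.degrees(np.arctan2(M[1,1],M[0,1]));t=-((yaw-y+180)%360-180)/180
    print("t",o["time"],"pos",o["position"],"z-axis",M[:,2],"need",s,t,"F",o["ft_force"]);return s,t
E
echo
```

Emit:
{"name": "move_arm", "arguments": {
  "motion": "1 -1 -0.84 0 0.2572;1 -1 -0.84 0 0.2572;1 -1 -0.84 0 0.2572;1 -1 -0.84 0 0.2572;1 -1 -0.84 0 0.2572;1 -1 -0.84 0 0.2572;1 -1 -0.84 0 0.2572;1 -1 -0.84 0 0.2572"
}}

```text
time: 0.77
position: [0.333, 0.3699, 0.2303]
tool_rot: [0.535, 0.845, -0.001, 0.0]
ft_force: [-0.4, -0.0, 0.6]
grip_width: 0.0868
grip_force: 0.0
```

```bash
python3 -c "
from h import *
need([.4695,.149,.21],-20.6)"
```

```text
t 0.7667 pos [0.333  0.3699 0.2303] z-axis [-0.0005 -0.0012 -1.    ] need [-1.2902  0.1444  0.1026] 0.25512103323355007 F [-0.4372 -0.0464  0.6041]
```

Emit:
{"name": "move_arm", "arguments": {
  "motion": "1 -1 0.14 0.05 0.255;1 -1 0.14 0.05 0.255;1 -1 0.14 0.05 0.255;1 -1 0.14 0.05 0.255;1 -1 0.14 0.05 0.255;1 -1 0.14 0.05 0.255;1 -1 0.14 0.05 0.255;1 -1 0.14 0.05 0.255;1 -1 0.14 0.05 0.255"
}}

```text
time: 1.52
position: [0.4432, 0.2052, 0.2203]
tool_rot: [0.819, 0.573, -0.0, -0.0]
ft_force: [-0.1, 0.8, -0.1]
grip_width: 0.0869
grip_force: 0.0
```

```bash
python3 - <<'E'
from h import *
need([.4695,.149,.21],-20.6)
m=robot.camera_model("wrist");p,d=robot.camera("wrist");print(m)
cv2.imwrite("pics/wrist1.png",p[:,:,::-1]);np.save("wrist1.npy",d)
print(proj(m,[[.4695,.149,.124],[.4721,.1488,.008]]))
E
```

```text
t 1.5167 pos [0.4432 0.2052 0.2203] z-axis [-0.0006  0.0002 -1.    ] need [-0.2189  0.2201  0.0514] 0.0030818047560826596 F [-0.141   0.7966 -0.1066]
{'mtx': array([[326.1988,   0.    , 253.3039],
       [  0.    , 326.1988, 187.2189],
       [  0.    ,   0.    ,   1.    ]]), 'position': array([0.4666, 0.2694, 0.3761]), 'attitude': array([ 0.9771, -0.1715, -0.0223,  0.1241])}
[[306.0865 241.7934]
 [292.9248 200.6645]]
```

View pics/wrist1.png

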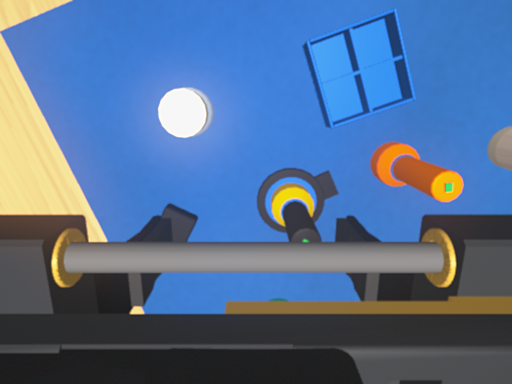

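Wrist view: pad at about (291,199) with the yellow head on it, handle tip at (303,243), both close to the top-view prediction. The gripper body spans the tool's y axis.

```bash
python3 - <<'E'
from h import *
from scipy.optimize import least_squares
W=cv2.imread("pics/wrist1.png");m=robot.camera_model("wrist");d=np.load("wrist1.npy")
box=np.zeros(W.shape[:2],bool);box[160:214,250:335]=1
k=box&~hsv(W,(95,110,110),(130,255,255))
c,_=cv2.findContours(k.astype(np.uint8),cv2.RETR_EXTERNAL,cv2.CHAIN_APPROX_NONE);c=max(c,key=cv2.contourArea)[:,0]
c=c[(c[:,1]<212)]
Q=plane(m,c,.008)[:,:2]
f=least_squares(lambda p:np.hypot(*(Q-p[:2]).T)-.04,[.46,.14],loss="soft_l1",f_scale=.001);print("pad wrist",f.x,np.median(abs(f.fun)))
P=pts(m,d,k&~hsv(W,(18,120,80),(38,255,255)));P=P[(P[:,2]<.02)];print("pad top z",np.median(P[P[:,2]>.005][:,2]))
y=hsv(W,(20,120,100),(35,255,255))&box;v,u=np.nonzero(y);print("yellow",u.min(),u.max(),v.min())
Y=pts(m,d,y);rim=Y;ff=least_squares(lambda p:np.maximum(np.hypot(*(rim[:,:2]-p).T)-.024,0),[.47,.149]);print(ff.x,Y[:,2].min(),Y[:,2].max(),Y.min(0),Y.max(0))
g=hsv(W,(45,120,80),(75,255,255));g[:230]=0;g[:,:285]=0;g[260:]=0;g[:,330:]=0;v,u=np.nonzero(g);print("green",u.mean(),v.mean(),plane(m,[u.mean(),v.mean()],.124))
mt=robot.camera_model("top");print("cross green",cross(m,[u.mean(),v.mean()],mt,[210.,198.]))
need([.4695,.149,.092],-20.6)
E
```

```text
pad wrist [0.4666 0.1384] 0.008889883419124823
pad top z 0.009390779106736136
yellow 272 313 184
[0.4692 0.1492] 0.014605807969932438 0.07317150194108457 [0.4464 0.1366 0.0146] [0.4911 0.1729 0.0732]
green 304.8888888888889 240.16666666666666 [[0.4689 0.1508 0.124 ]]
cross green (array([0.4693, 0.1494, 0.1212]), np.float64(0.0008057782401991412))
t 1.5667 pos [0.443  0.2054 0.2204] z-axis [-0.0005  0.0002 -1.    ] need [-0.2194  0.2211  0.6417] 0.003157506331001356 F [ 0.3127 -0.2791 -0.2794]
```

Emit:
{"name": "move_arm", "arguments": {
  "motion": "1 -0.217 0.219 0.05 0.003;1 -0.217 0.219 0.05 0.003;1 -0.217 0.219 0.05 0.003;1 -0.217 0.219 0.25 0.003;1 -0.217 0.219 0.42 0.003;1 -0.217 0.219 0.56 0.003;1 -0.217 0.219 0.64 0.003;1 -0.217 0.219 0.64 0.003;1 -0.217 0.219 0.64 0.003"
}}

```text
time: 2.32
position: [0.4688, 0.1496, 0.0921]
tool_rot: [0.822, 0.569, -0.001, -0.001]
ft_force: [-0.5, 0.4, -0.1]
grip_width: 0.0866
grip_force: 0.0
```

```bash
python3 -c "
from h import *
need([.469,.1495,.092],-20.6)"
```

```text
t 2.3167 pos [0.4688 0.1496 0.0921] z-axis [-0.0022  0.0001 -1.    ] need [0.0001 0.0013 0.0004] -0.00028307620149013875 F [-0.4717  0.4266 -0.1079]
```

Emit:
{"name": "move_arm", "arguments": {
  "motion": "-1 0 0 0 0;-1 0 0 0 0;-1 0 0 0 0;-1 0 0 0 0;-1 0 0 0 0;-1 0 0 0 0;-1 0 0 0 0;-1 0 0 0 0;-1 0 0 0 0;-1 0 0 0 0",
  "newtons": 5
}}

```text
time: 3.15
position: [0.4695, 0.1486, 0.0925]
tool_rot: [0.823, 0.568, -0.0, -0.0]
ft_force: [0.0, 0.4, 1.0]
grip_width: 0.0284
grip_force: 0.5
```

Emit:
{"name": "move_arm", "arguments": {
  "motion": "-1 0 0 0 0;-1 0 0 0 0;-1 0 0 0 0;-1 0.021 0 -0.002 0;-1 0.042 0 -0.006 0;-1 0.063 0 -0.009 0;-1 0.085 0 -0.011 0;-1 0.106 0 -0.012 0;-1 0.127 0 -0.012 0;-1 0.127 0 -0.012 0",
  "newtons": 5
}}

```text
time: 3.98
position: [0.479, 0.1733, 0.095]
tool_rot: [0.823, 0.568, 0.0, 0.0]
ft_force: [-0.4, -0.1, 1.4]
grip_width: 0.0266
grip_force: 5.0
```

```bash
python3 - <<'E'
from h import *
o=robot.get_obs();print(o["position"],o["ft_force"],o["moment"],o["grip_width"],o["grip_force"])
p,_=robot.camera("side");p=p[:,:,::-1];q,_=robot.camera("wrist");q=q[:,:,::-1]
c=np.hstack([cv2.resize(p[150:250,180:280],(400,400),interpolation=cv2.INTER_CUBIC),cv2.resize(q[150:350,200:400],(400,400))]);cv2.imwrite("pics/tilt1.png",c)
E
```

```text
[0.479  0.1733 0.095 ] [-0.411  -0.0618  1.3759] [-0.0752  0.2378  0.0316] 0.026575743143871417 5.000957516676863
```

View pics/tilt1.png

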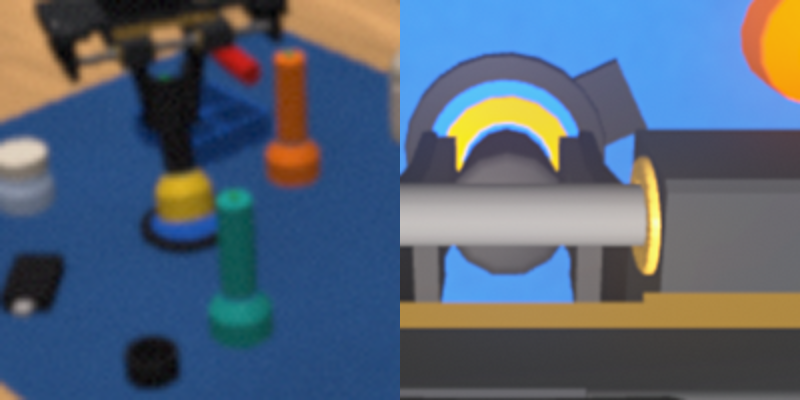

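The handle leans away at crop (178,150) with the head at (185,197), so the reader pivots as planned. I'll go on to about 35°.

Emit:
{"name": "move_arm", "arguments": {
  "motion": "-1 0.021 0 0.001 0;-1 0.042 0 0.003 0;-1 0.063 0 0.006 0;-1 0.085 0 0.01 0;-1 0.106 0 0.014 0;-1 0.127 0 0.019 0;-1 0.148 0 0.026 0;-1 0.175 0 0.035 0;-1 0.175 0 0.035 0",
  "newtons": 5
}}

```text
time: 4.83
position: [0.4914, 0.206, 0.0875]
tool_rot: [0.823, 0.568, 0.0, -0.0]
ft_force: [0.1, -0.0, -0.0]
grip_width: 0.0268
grip_force: 5.0
```

Emit:
{"name": "move_arm", "arguments": {
  "motion": "-1 0 0 0 0;-1 0 0 0 0;-1 0 0 -0.02 0;-1 0 0 -0.06 0;-1 0 0 -0.12 0;-1 0 0 -0.2 0;-1 0 0 -0.3 0;-1 0 0 -0.4 0;-1 0 0 -0.5 0;-1 0 0 -0.5 0;-1 0 0 -0.5 0",
  "newtons": 40
}}

```text
time: 5.75
position: [0.4917, 0.2051, 0.1893]
tool_rot: [0.823, 0.568, 0.002, 0.001]
ft_force: [0.6, -0.4, -2.3]
grip_width: 0.0267
grip_force: 40.0
```

```bash
python3 - <<'E'
from h import *
o=robot.get_obs();print(o["position"],o["ft_force"],o["moment"],o["grip_width"],o["grip_force"])
for n in("side","top"):
    p,d=robot.camera(n);cv2.imwrite(f"pics/{n}2.png",p[:,:,::-1]);np.save(f"{n}2.npy",d)
    I=p[:,:,::-1];c=proj(robot.camera_model(n),o["position"]-[.02,.04,.05])[0].astype(int);print(n,c)
    if n=="side": cv2.imwrite("pics/tilt2.png",cv2.resize(I[c[1]-50:c[1]+50,c[0]-50:c[0]+50],(500,500),interpolation=cv2.INTER_CUBIC))
    k=hsv(np.ascontiguousarray(I),(20,120,90),(35,255,255));k[:c[1]-40]=0;k[c[1]+40:]=0;k[:,:c[0]-40]=0;k[:,c[0]+40:]=0
    P=pts(robot.camera_model(n),d,k);print(k.sum(),P.mean(0),P.min(0),P.max(0));v,u=np.nonzero(k);print(u.min(),u.max(),v.min(),v.max())
E
```

```text
[0.4917 0.2051 0.1893] [ 0.5673 -0.3541 -2.3067] [-0.0652  0.1026 -0.0111] 0.02668728590872249 40.00005313195288
side [221 167]
135 [0.4683 0.1553 0.1476] [0.4491 0.1348 0.0008] [0.6972 0.4392 0.1616]
216 229 160 173
top [203 196]
181 [0.4736 0.1534 0.1487] [0.4183 0.1346 0.0018] [0.5902 0.1876 0.5074]
200 214 157 204
```

View pics/tilt2.png

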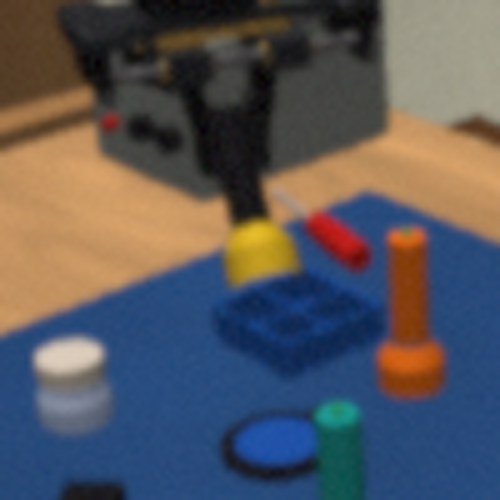

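Pad now free at crop (275,445); the reader is lifted and tilted. I'll turn it side-on to the side camera to measure the tilt.

Emit:
{"name": "move_arm", "arguments": {
  "motion": "-1 0 0 0 -0.409;-1 0 0 0 -0.409;-1 0 0 0 -0.409;-1 0 0 0 -0.409;-1 0 0 0 -0.409;-1 0 0 0 -0.409;-1 0 0 0 -0.409;-1 0 0 0 -0.409;-1 0 0 0 -0.409;-1 0 0 0 -0.409;-1 0 0 0 -0.409;-1 0 0 0 -0.409"
}}

```text
time: 6.85
position: [0.4898, 0.2048, 0.1863]
tool_rot: [0.318, 0.948, -0.001, -0.002]
ft_force: [-0.5, -0.8, -2.2]
grip_width: 0.0258
grip_force: 40.0
```

```bash
cat > tilt.py <<'E'
from h import *
import sys
o=robot.get_obs();M=R.from_quat(o["tool_rot"]).as_matrix();g=o["position"]-.011*M[:,2]
m=robot.camera_model("side");p,d=robot.camera("side");I=np.ascontiguousarray(p[:,:,::-1])
c=proj(m,g)[0].astype(int);k=hsv(I,(20,120,80),(35,255,255));z=np.zeros_like(k);z[c[1]:c[1]+55,c[0]-50:c[0]+50]=1;k&=z
n,l,s,ce=cv2.connectedComponentsWithStats(k.astype(np.uint8));i=1+np.argmax(s[1:,4]);k=l==i
v,u=np.nonzero(k);C=np.array([u.mean(),v.mean()]);p0,r=ray(m,C);r=r[0];nn=M[:,1]
h=p0+r*((g-p0)@nn)/(r@nn);e=h-g;a=np.degrees(np.arctan2(-e@M[:,0],-e[2]));print("px",C,k.sum(),"grip px",proj(m,g),"head mid",h,"lever",np.linalg.norm(e),"tilt",a)
# long axis normal check: min-area rect of the head
cc,_=cv2.findContours(k.astype(np.uint8),cv2.RETR_EXTERNAL,cv2.CHAIN_APPROX_NONE);print(cv2.minAreaRect(max(cc,key=cv2.contourArea)))
P=pts(m,d,k);P=P[np.linalg.norm(P-h,axis=1)<.05];print("depth pts mean",P.mean(0),"u-tilt",np.degrees(np.arctan2(-(P.mean(0)-g)@M[:,0],-(P.mean(0)-g)[2])))
cv2.imwrite(sys.argv[1],cv2.resize(I[c[1]-40:c[1]+60,c[0]-50:c[0]+50],(500,500),interpolation=cv2.INTER_CUBIC))
E
python3 tilt.py pics/tilt3.png
```

```text
px [232.3732 163.1549] 142 grip px [[216.6323 145.8275]] head mid [0.5271 0.1763 0.1325] lever 0.07995226678928388 tilt 36.008109599392895
((232.25003051757812, 163.25001525878906), (12.020814895629883, 12.727920532226562), 45.0)
depth pts mean [0.517  0.1632 0.1395] u-tilt 39.12573980549455
```

View pics/tilt3.png

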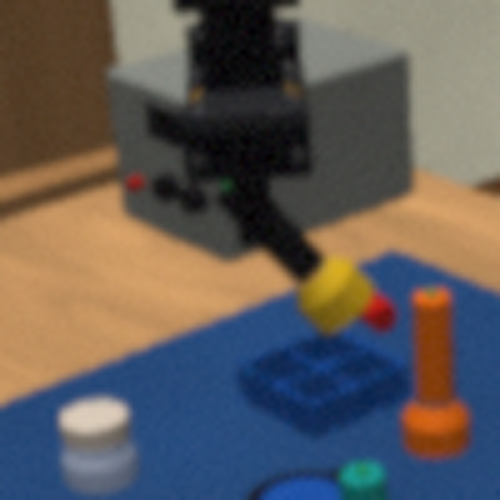

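Side-on view: head at crop (335,293), handle top at (228,185). Tilt is 36.0° and the lever 80 mm, as intended. Now to the label.

```bash
python3 -c "
from h import *
need([.535,.06,.2],-20.6)"
```

```text
t 6.9 pos [0.4899 0.2048 0.1865] z-axis [-0.0035 -0.0007 -1.    ] need [-0.6172 -0.4404 -0.068 ] 0.4076877790741141 F [ 0.3731 -0.0451 -2.1601]
```

Emit:
{"name": "move_arm", "arguments": {
  "motion": "-1 -0.06 -0.04 -0.07 0.04;-1 -0.15 -0.1 -0.07 0.08;-1 -0.25 -0.17 -0.07 0.12;-1 -0.35 -0.24 -0.07 0.16;-1 -0.44 -0.31 -0.07 0.2;-1 -0.52 -0.37 -0.07 0.24;-1 -0.58 -0.41 -0.07 0.28;-1 -0.61 -0.44 -0.07 0.32;-1 -0.617 -0.44 -0.07 0.36;-1 -0.617 -0.44 -0.07 0.4;-1 -0.617 -0.44 -0.07 0.408;-1 -0.617 -0.44 -0.07 0.408"
}}

```text
time: 7.9
position: [0.5357, 0.0603, 0.2011]
tool_rot: [0.823, 0.569, -0.001, -0.001]
ft_force: [0.7, -0.0, -0.7]
grip_width: 0.0261
grip_force: 40.0
```

```bash
python3 -c "
from h import *
need([.581,-.082,.181],-20.6)"
```

```text
t 7.9 pos [0.5357 0.0603 0.2011] z-axis [-0.0019  0.0002 -1.    ] need [-0.5851  0.4638  0.0997] -0.0005943412201516038 F [ 0.6978 -0.0094 -0.7427]
```

Emit:
{"name": "move_arm", "arguments": {
  "motion": "-1 -0.06 0.05 0 0;-1 -0.14 0.11 0 0;-1 -0.24 0.19 0 0;-1 -0.34 0.27 0 0;-1 -0.43 0.34 0 0;-1 -0.5 0.4 0.03 0;-1 -0.55 0.44 0.06 0;-1 -0.575 0.46 0.09 0;-1 -0.585 0.464 0.1 0;-1 -0.585 0.464 0.1 0;-1 -0.585 0.464 0.1 0"
}}

```text
time: 8.82
position: [0.5812, -0.0807, 0.1814]
tool_rot: [0.822, 0.57, -0.0, -0.001]
ft_force: [0.7, 0.1, -2.1]
grip_width: 0.0263
grip_force: 40.0
```

```bash
python3 - <<'E'
from h import *
need([.581,-.082,.181],-20.6)
o=robot.get_obs();print(o["grip_width"],o["grip_force"])
p,d=robot.camera("side");q,_=robot.camera("top")
c=np.hstack([cv2.resize(p[140:270,260:390],(400,400)),cv2.resize(q[100:220,270:390],(400,400))])[:,:,::-1];cv2.imwrite("pics/hold.png",c)
I=np.ascontiguousarray(p[:,:,::-1]);k=hsv(I,(20,120,80),(35,255,255));k[:,:270]=0;k[:,360:]=0;k[260:]=0;k[:140]=0
n,l,s,ce=cv2.connectedComponentsWithStats(k.astype(np.uint8));i=1+np.argmax(s[1:,4]);print(s[i],ce[i])
m=robot.camera_model("side");a=np.array([.207,.550,.809]);print("expected head mid px",proj(m,np.array([.5611,-.1345,.1148])+.015*a))
E
```

```text
t 8.8167 pos [ 0.5812 -0.0807  0.1814] z-axis [-0.0018  0.0011 -1.    ] need [-0.0066  0.0016  0.0022] 0.0002524357845325022 F [ 0.7163  0.0706 -2.1116]
0.02625880981086606 39.999781139194965
[303 182  16  15 182] [309.8626 189.4505]
expected head mid px [[310.693  191.8705]]
```

View pics/hold.png

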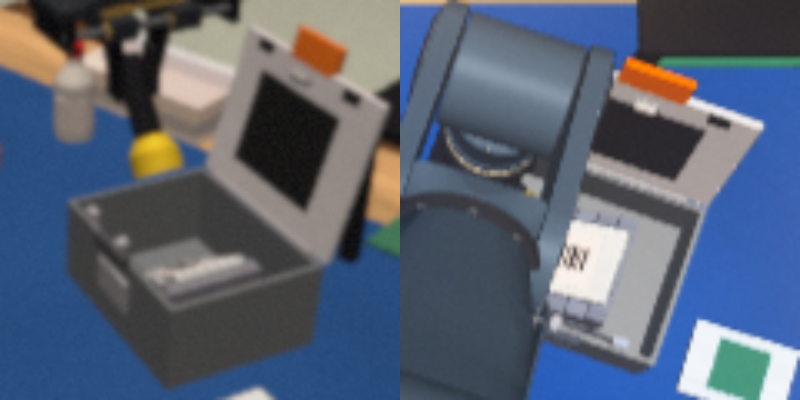

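The head is at crop (157,155), over the case and pointing at the label, within 2 px of expected. Now hold.

Emit:
{"name": "move_arm", "arguments": {
  "motion": "-1 -0.006 0 0 0;-1 -0.006 0 0 0;-1 -0.006 0 0 0;-1 -0.006 0 0 0;-1 -0.006 0 0 0;-1 -0.006 0 0 0;-1 -0.006 0 0 0;-1 -0.006 0 0 0;-1 -0.006 0 0 0;-1 -0.006 0 0 0;-1 -0.006 0 0 0;-1 -0.006 0 0 0"
}}

```text
time: 9.92
position: [0.5815, -0.0829, 0.182]
tool_rot: [0.822, 0.569, -0.0, -0.0]
ft_force: [-0.0, 0.5, -1.6]
grip_width: 0.0261
grip_force: 40.0
```

Emit:
{"name": "move_arm", "arguments": {
  "motion": "-1 0 0 0 0;-1 0 0 0 0;-1 0 0 0 0;-1 0 0 0 0;-1 0 0 0 0;-1 0 0 0 0;-1 0 0 0 0;-1 0 0 0 0;-1 0 0 0 0"
}}

```text
time: 10.67
position: [0.5815, -0.0829, 0.182]
tool_rot: [0.822, 0.569, -0.0, 0.0]
ft_force: [-0.4, 0.5, -2.1]
grip_width: 0.0266
grip_force: 40.0
```

```bash
python3 - <<'E'
from h import *
from scipy.optimize import least_squares
need([.535,.06,.2],-20.6)
# pad centre now that it is free: blue disc/black ring in the pictures taken after lifting (side2,top2)
for n,b in(("side",(195,160,260,215)),("top",(190,180,240,225))):
    I=cv2.imread(f"pics/{n}2.png");m=robot.camera_model(n);g=cv2.cvtColor(I,cv2.COLOR_BGR2HSV)
    c=proj(m,[.4695,.149,.008])[0];z=np.zeros(I.shape[:2],np.uint8);cv2.circle(z,tuple(int(round(x)) for x in c),int(.055*m["mtx"][0,0]/(1.3 if n=="top" else 1.15)),1,-1)
    k=(g[...,2]<90)&(g[...,1]<255)&(z>0)
    v,u=np.nonzero(k);Q=plane(m,np.c_[u,v],.008)[:,:2]
    r=np.hypot(*(Q-[.4695,.149]).T);Q=Q[(r<.045)&(r>.018)]
    f=least_squares(lambda p:np.hypot(*(Q-p[:2]).T)-p[2],[.4695,.149,.034],loss="soft_l1",f_scale=.003);print(n,len(Q),f.x,np.median(abs(f.fun)))
E
```

```text
t 10.6667 pos [ 0.5815 -0.0829  0.182 ] z-axis [ 0. -0. -1.] need [ 0.587  -0.469  -0.0902] 2.9417762800992225e-05 F [-0.4158  0.4637 -2.0746]
side 94 [0.4686 0.148  0.037 ] 0.0031726102035693447
top 130 [0.4712 0.1515 0.0376] 0.0019651873549922233
```

Emit:
{"name": "move_arm", "arguments": {
  "motion": "-1 0.04 -0.03 -0.05 0;-1 0.1 -0.08 -0.09 0;-1 0.18 -0.14 -0.09 0;-1 0.28 -0.22 -0.09 0;-1 0.38 -0.3 -0.09 0;-1 0.46 -0.37 -0.09 0;-1 0.53 -0.42 -0.09 0;-1 0.57 -0.46 -0.09 0;-1 0.587 -0.469 -0.09 0;-1 0.587 -0.469 -0.09 0"
}}

```text
time: 11.5
position: [0.5347, 0.0613, 0.2006]
tool_rot: [0.822, 0.57, 0.0, 0.0]
ft_force: [0.2, 0.1, -2.2]
grip_width: 0.0262
grip_force: 40.0
```

```bash
python3 -c "
from h import *
need([.4917,.2055,.125],-20.6)"
```

```text
t 11.5 pos [0.5347 0.0613 0.2006] z-axis [ 0.0009 -0.0001 -1.    ] need [ 0.6002 -0.4539  0.3779] 0.0007091659972270274 F [ 0.2105  0.1313 -2.1875]
```

Emit:
{"name": "move_arm", "arguments": {
  "motion": "-1 0.04 -0.03 0 0;-1 0.1 -0.08 0 0;-1 0.18 -0.14 0 0;-1 0.28 -0.22 0 0;-1 0.38 -0.29 0 0;-1 0.47 -0.36 0 0;-1 0.54 -0.41 0.06 0;-1 0.58 -0.44 0.15 0;-1 0.6 -0.454 0.25 0;-1 0.6 -0.454 0.33 0;-1 0.6 -0.454 0.378 0;-1 0.6 -0.454 0.378 0"
}}

```text
time: 12.5
position: [0.4912, 0.2037, 0.1224]
tool_rot: [0.822, 0.569, -0.002, -0.001]
ft_force: [-0.2, 0.2, -1.4]
grip_width: 0.026
grip_force: 40.0
```

```bash
python3 -c "
from h import *
need([.4917,.2055,.0885],-20.6)"
```

```text
t 12.5 pos [0.4912 0.2037 0.1224] z-axis [-0.0041 -0.0008 -1.    ] need [ 0.0095 -0.0004  0.1696] -0.00025283780654221903 F [-0.1595  0.1589 -1.4025]
```

Emit:
{"name": "move_arm", "arguments": {
  "motion": "-1 0.003 0 0.04 0;-1 0.003 0 0.08 0;-1 0.003 0 0.12 0;-1 0.003 0 0.15 0;-1 0.003 0 0.155 0;-1 0.003 0 0.16 0;-1 0.003 0 0.16 0"
}}

```text
time: 13.08
position: [0.4925, 0.2048, 0.0923]
tool_rot: [0.822, 0.569, 0.0, 0.0]
ft_force: [0.9, -0.2, -1.7]
grip_width: 0.0262
grip_force: 40.0
```

```bash
python3 -c "
from h import *
need([.4917,.2055,.0885],-20.6)"
```

```text
t 13.0833 pos [0.4925 0.2048 0.0923] z-axis [ 0.0001  0.     -1.    ] need [ 0.0017 -0.005   0.019 ] 2.1355467866928595e-05 F [ 0.8573 -0.176  -1.6778]
```

Now small steps down until touch.

Emit:
{"name": "move_arm", "arguments": {
  "motion": "-1 0.002 -0.004 0.005 0;-1 0.002 -0.004 0.01 0;-1 0.002 -0.004 0.014 0;-1 0.002 -0.004 0.018 0;-1 0.002 -0.004 0.018 0"
}}

```text
time: 13.5
position: [0.4918, 0.2055, 0.0887]
tool_rot: [0.822, 0.569, -0.0, -0.0]
ft_force: [0.5, -0.1, -1.7]
grip_width: 0.0262
grip_force: 40.0
```

Emit:
{"name": "move_arm", "arguments": {
  "motion": "-1 0 0 0.003 0;-1 0 0 0.006 0;-1 0 0 0.009 0;-1 0 0 0.009 0"
}}

```text
time: 13.83
position: [0.4921, 0.2058, 0.0874]
tool_rot: [0.822, 0.569, 0.0, 0.0]
ft_force: [0.2, 1.5, 3.0]
grip_width: 0.026
grip_force: 40.0
```

Emit:
{"name": "move_arm", "arguments": {
  "motion": "-1 0 0 0 0;-1 0 0 0 0;-1 0 0 0 0;-1 -0.025 0 -0.009 0;-1 -0.0485 0 -0.0165 0;-1 -0.07 0 -0.0215 0;-1 -0.09 0 -0.026 0;-1 -0.11 -0.002 -0.03 0;-1 -0.1325 -0.002 -0.0325 0;-1 -0.154 -0.002 -0.034 0;-1 -0.175 -0.004 -0.035 0;-1 -0.175 -0.004 -0.035 0",
  "newtons": 5
}}

```text
time: 14.83
position: [0.4782, 0.1721, 0.0938]
tool_rot: [0.822, 0.569, -0.0, 0.0]
ft_force: [-0.3, -1.3, -0.6]
grip_width: 0.0266
grip_force: 5.0
```

Emit:
{"name": "move_arm", "arguments": {
  "motion": "-1 -0.021 0 0.001 0;-1 -0.0425 0 0.002 0;-1 -0.064 0 0.004 0;-1 -0.085 0 0.007 0;-1 -0.106 0 0.011 0;-1 -0.127 0 0.0165 0;-1 -0.127 0 0.0165 0"
}}

```text
time: 15.42
position: [0.4695, 0.1487, 0.0907]
tool_rot: [0.822, 0.569, -0.0, -0.0]
ft_force: [-0.2, -0.6, -0.2]
grip_width: 0.0267
grip_force: 5.0
```

```bash
python3 tilt.py pics/up.png; python3 -c "
from h import *
need([.4695,.149,.092],-20.6)
p,d=robot.camera('wrist');m=robot.camera_model('wrist');I=np.ascontiguousarray(p[:,:,::-1]);k=hsv(I,(20,120,80),(35,255,255));k[:120]=0;k[260:]=0;k[:,:200]=0;k[:,320:]=0
P=pts(m,d,k);P=P[P[:,2]<.05];print(len(P),P.min(0),P.max(0),np.percentile(P[:,2],[5,50,95]))
cv2.imwrite('pics/wr_up.png',I)
"
python3 - <<'E'
import cv2,numpy as np
a=cv2.imread("pics/up.png");b=cv2.imread("pics/wr_up.png")[100:300,150:350]
cv2.imwrite("pics/up2.png",np.hstack([cv2.resize(a,(400,400)),cv2.resize(b,(400,400))]))
E
```

```text
px [226.1719 201.5   ] 128 grip px [[224.757  179.8783]] head mid [0.4705 0.1515 0.019 ] lever 0.08276111464320911 tilt -2.071798766937758
((226.4146270751953, 201.73170471191406), (10.601428031921387, 13.030921936035156), 83.6598129272461)
depth pts mean [0.459  0.1359 0.03  ] u-tilt 12.333674711161812
t 15.4667 pos [0.4695 0.1488 0.0906] z-axis [-0.0005 -0.0002 -1.    ] need [ 0.0008 -0.0005 -0.0069] -9.730541335812859e-05 F [-0.4579 -0.3269  0.1507]
1737 [0.4475 0.1292 0.0138] [0.4928 0.1733 0.0467] [0.0224 0.0373 0.0444]
```

View pics/up2.png

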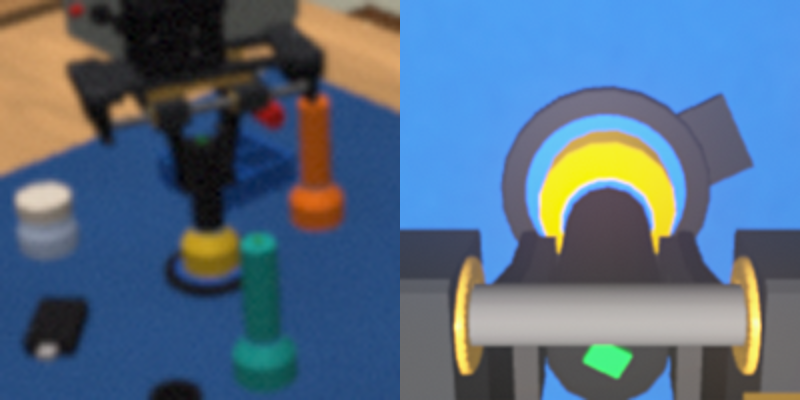

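The reader stands upright (crop (210,250)), centred in the ring in the wrist view. Release and rise.

Emit:
{"name": "move_arm", "arguments": {
  "motion": "-1 0 0 0 0;-1 0 0 0 0;-0.35 0 0 0 0;-0.3 0 0 0 0;-0.2 0 0 0 0;0 0 0 0 0;0.3 0 0 0 0;0.6 0 0 0 0;0.6 0 0 0 0;0.6 0 0 0 0;0.6 0 0 0 0",
  "newtons": 3
}}

```text
time: 16.43
position: [0.4698, 0.1492, 0.0906]
tool_rot: [0.822, 0.569, -0.0, -0.0]
ft_force: [0.1, 0.4, 0.5]
grip_width: 0.0655
grip_force: 0.0
```

Emit:
{"name": "move_arm", "arguments": {
  "motion": "0.6 0 0 -0.05 0;0.6 0 0 -0.15 0;0.6 0 0 -0.3 0;0.6 0 0 -0.5 0;0.6 0 0 -0.7 0;0.6 0 0 -0.85 0;0.6 0 0 -0.9 0;0.6 0 0 -0.9 0"
}}

```text
time: 17.1
position: [0.4718, 0.1495, 0.2749]
tool_rot: [0.822, 0.569, 0.004, 0.002]
ft_force: [-0.2, -0.3, 0.5]
grip_width: 0.0694
grip_force: 0.0
```

```bash
python3 - <<'E'
from h import *
p,d=robot.camera('wrist');m=robot.camera_model('wrist');I=np.ascontiguousarray(p[:,:,::-1]);cv2.imwrite('pics/wr3.png',I)
k=hsv(I,(20,120,80),(35,255,255));P=pts(m,d,k);P=P[(np.hypot(P[:,0]-.47,P[:,1]-.15)<.05)&(P[:,2]<.06)];print("yellow",len(P),P.min(0),P.max(0))
g=hsv(I,(45,120,80),(75,255,255));G=pts(m,d,g);G=G[(np.hypot(G[:,0]-.47,G[:,1]-.15)<.05)];print("green",len(G),G.mean(0) if len(G) else 0)
# lid geometry from top picture 0
T=cv2.imread("pics/top0.png");mt=robot.camera_model("top");dt=np.load("top0.npy")
z=np.zeros(T.shape[:2],bool);z[105:220,275:395]=1;P=pts(mt,dt,z)
a=np.radians(-20.6);ex=np.array([np.cos(a),np.sin(a)]);ey=np.array([-ex[1],ex[0]])
X=P[:,:2]@ex;Y=P[:,:2]@ey;Z=P[:,2]
for lo in np.arange(.09,.26,.015):
    s=(abs(Z-lo)<.0075)&(X>.63)&(X<.74)&(abs(Y-.0165)<.1);print(round(lo,3),s.sum(),np.percentile(X[s],[5,50,95]) if s.sum() else 0)
k=hsv(T,(8,150,150),(18,255,255))&z;Q=pts(mt,dt,k);Q=Q[Q[:,2]>.22];print("tab X",np.percentile(Q[:,:2]@ex,[2,50,98]),"Y",np.percentile(Q[:,:2]@ey,[2,50,98]),"Z",np.percentile(Q[:,2],[2,98]))
o=robot.get_obs();print(o["time"],o["position"])
E
```

```text
yellow 443 [0.445  0.1314 0.0219] [0.4897 0.1728 0.0434]
green 64 [0.4674 0.1494 0.125 ]
0.09 256 [0.6419 0.6479 0.6525]
0.105 163 [0.6507 0.6535 0.6562]
0.12 154 [0.6538 0.6565 0.6601]
0.135 186 [0.6567 0.6603 0.6641]
0.15 182 [0.6603 0.6641 0.6676]
0.165 198 [0.6644 0.668  0.6726]
0.18 203 [0.6686 0.6718 0.6752]
0.195 201 [0.6723 0.6757 0.6795]
0.21 219 [0.6766 0.6807 0.6842]
0.225 324 [0.6748 0.6854 0.692 ]
0.24 91 [0.6856 0.6887 0.6919]
0.255 76 [0.6905 0.6939 0.6992]
tab X [0.6854 0.69   0.6984] Y [-0.0094  0.0191  0.0458] Z [0.2255 0.2558]
17.15 [0.4704 0.1493 0.2726]
```

Reader upright: green top at (0.467,0.149), so within 2–3 mm of the pad middle. Lid: slope gives θ≈1.83, hinge near X≈0.643 in the case-aligned frame. Now I'll check what stands behind the lid and work out the approach.

```bash
cat >> h.py <<'E'
_a=np.radians(-20.6);ex=np.array([np.cos(_a),np.sin(_a)]);ey=np.array([-ex[1],ex[0]])
def cw(X,Y,z):return np.r_[X*ex+Y*ey,z]
E
python3 - <<'E'
from h import *
mt=robot.camera_model("top");dt=np.load("top0.npy");P=pts(mt,dt,dt>0)
X=P[:,:2]@ex;Y=P[:,:2]@ey;Z=P[:,2]
for x0 in np.arange(.71,.90,.03):
    print(round(x0,2),[round(float(np.max(Z[(abs(X-x0)<.015)&(abs(Y-y)<.02)],initial=0)),3) for y in(-.12,-.08,-.04,0,.04,.08,.12)])
need(cw(.60,.0165,.33),-20.6);need(cw(.76,.0165,.33),-20.6)
E
```

```text
0.71 [0.011, 0.006, 0.0, 0.254, 0.254, 0.0, 0.009]
0.74 [0.012, 0.0, 0.0, 0.168, 0.169, 0.0, 0.009]
0.77 [0.011, 0.168, 0.17, 0.17, 0.169, 0.009, 0.01]
0.8 [0.169, 0.171, 0.168, 0.169, 0.169, 0.163, 0.011]
0.83 [0.171, 0.169, 0.209, 0.211, 0.169, 0.171, 0.008]
0.86 [0.17, 0.198, 0.208, 0.208, 0.212, 0.168, 0.009]
0.89 [0.17, 0.17, 0.209, 0.21, 0.208, 0.171, 0.01]
t 17.15 pos [0.4704 0.1493 0.2726] z-axis [ 0.0043  0.0003 -1.    ] need [-1.4435  1.062  -0.2853] 6.765877925276855e-05 F [-0.3142 -0.8757 -0.4626]
t 17.15 pos [0.4704 0.1493 0.2726] z-axis [ 0.0043  0.0003 -1.    ] need [-1.4437  1.862  -0.2822] 6.765877925276855e-05 F [-0.3142 -0.8757 -0.4626]
```

Emit:
{"name": "move_arm", "arguments": {
  "motion": "-1 0 0 -0.15 0;-1 -0.05 0.06 -0.28 0;-1 -0.15 0.2 -0.28 0;-1 -0.28 0.36 -0.28 0;-1 -0.42 0.54 -0.28 0;-1 -0.56 0.72 -0.28 0;-1 -0.67 0.87 -0.28 0;-1 -0.722 0.931 -0.28 0;-1 -0.722 0.931 -0.28 0",
  "newtons": 20
}}

```text
time: 17.9
position: [0.5947, -0.0559, 0.3238]
tool_rot: [0.824, 0.567, -0.001, -0.0]
ft_force: [1.1, -0.1, 0.1]
grip_width: 0.0178
grip_force: 0.0
```

Emit:
{"name": "move_arm", "arguments": {
  "motion": "-1 -0.05 0.06 0 0;-1 -0.15 0.19 0 0;-1 -0.28 0.36 0 0;-1 -0.42 0.54 0 0;-1 -0.56 0.72 0 0;-1 -0.67 0.87 0 0;-1 -0.722 0.931 0 0;-1 -0.722 0.931 0 0;-1 -0.722 0.931 0 0"
}}

```text
time: 18.65
position: [0.7164, -0.2523, 0.3242]
tool_rot: [0.822, 0.569, -0.001, -0.002]
ft_force: [0.2, 0.4, 0.4]
grip_width: -0.0
grip_force: 0.0
```

```bash
python3 -c "
from h import *
need(cw(.745,.0165,.241),-20.6);need(cw(.706,.0165,.2406),-20.6);print(robot.get_obs()['grip_width'])"
```

```text
t 18.65 pos [ 0.7164 -0.2523  0.3242] z-axis [-0.0034  0.0023 -1.    ] need [ 0.0025 -0.0699  0.4164] -0.00012491253941454436 F [0.2093 0.3746 0.3792]
t 18.65 pos [ 0.7164 -0.2523  0.3242] z-axis [-0.0034  0.0023 -1.    ] need [ 0.0024 -0.2649  0.4192] -0.00012491253941454436 F [0.2093 0.3746 0.3792]
-3.8080305481293705e-05
```

Emit:
{"name": "move_arm", "arguments": {
  "motion": "-1 0 -0.05 0.1 0;-1 0 -0.05 0.25 0;-1 0 -0.05 0.36 0;-1 0 -0.05 0.415 0;-1 0 -0.08 0.415 0;-1 0 -0.12 0.415 0;-1 0 -0.16 0.415 0;-1 0 -0.2 0.415 0;-1 0 -0.22 0.415 0;-1 0 -0.235 0.415 0;-1 0 -0.235 0.415 0"
}}

```text
time: 19.57
position: [0.6725, -0.2353, 0.2447]
tool_rot: [0.822, 0.569, 0.0, 0.0]
ft_force: [-0.4, 0.4, -0.8]
grip_width: 0.0004
grip_force: 0.0
```

```bash
python3 -c "
from h import *
need(cw(.666,.0165,.248),-20.6);o=robot.get_obs();print('X',o['position'][:2]@ex,o['position'][:2]@ey)"
```

```text
t 19.5667 pos [ 0.6725 -0.2353  0.2447] z-axis [ 0.0008 -0.0004 -1.    ] need [ 0.0008 -0.2313 -0.0169] 7.016092427976319e-05 F [-0.4294  0.4386 -0.7715]
X 0.7122638674710347 0.016358414055246545
```

Emit:
{"name": "move_arm", "arguments": {
  "motion": "-1 0 -0.03 -0.004 0;-1 0 -0.065 -0.008 0;-1 0 -0.1 -0.012 0;-1 0 -0.135 -0.014 0;-1 0 -0.168 -0.016 0;-1 0 -0.2 -0.017 0;-1 0 -0.231 -0.017 0;-1 0 -0.265 -0.017 0;-1 0 -0.3 -0.015 0;-1 0 -0.335 -0.012 0;-1 0 -0.37 -0.008 0;-1 0 -0.4 -0.004 0"
}}

```text
time: 20.57
position: [0.597, -0.207, 0.2443]
tool_rot: [0.822, 0.569, -0.0, -0.0]
ft_force: [1.4, -1.0, 1.9]
grip_width: 0.0007
grip_force: 1.1
```

```bash
cat > lid.py <<'E'
from h import *
o=robot.get_obs();x,z=o['position'][:2]@ex,o['position'][2];F=o["ft_force"]
print("t",o["time"],"X",x,"Y",o['position'][:2]@ey,"z",z,"FX",F[:2]@ex,"Fz",F[2],"th from X",np.degrees(np.arctan2(z-.008-.085,.643-(x-.015)))-3)
for t in(60,45,30,20,14,12,10):
    a=np.radians(t);X=.643-.155*np.cos(a)+.008*np.sin(a)+.015;Z=.093+.155*np.sin(a)+.008*np.cos(a);print(t,"y",(X-x)/.2,"z",(z-Z)/.2)
E
python3 lid.py
```

```text
t 20.5667 X 0.6316362771801037 Y 0.016224116495092894 z 0.24430518265149404 FX 1.6717931836134605 Fz 1.8941161129625796 th from X 77.11589767820413
60 y -0.22104036974914087 z 0.06535622532453031
45 y -0.3879048700726312 z 0.1802338865904339
30 y -0.5193510738334584 z 0.33438489710609265
20 y -0.5827623612765709 z 0.45387259734864055
14 y -0.6104836979404288 z 0.5302246151166878
12 y -0.6179293088365079 z 0.5562684488443544
10 y -0.6244614673783028 z 0.5825562654451107
```

Emit:
{"name": "move_arm", "arguments": {
  "motion": "-1 0 -0.035 0.006 0;-1 0 -0.075 0.015 0;-1 0 -0.113 0.026 0;-1 0 -0.15 0.038 0;-1 0 -0.187 0.052 0;-1 0 -0.221 0.066 0;-1 0 -0.25 0.082 0;-1 0 -0.28 0.1 0;-1 0 -0.31 0.12 0;-1 0 -0.338 0.14 0;-1 0 -0.363 0.16 0;-1 0 -0.388 0.18 0"
}}

```text
time: 21.57
position: [0.5246, -0.1798, 0.208]
tool_rot: [0.822, 0.569, -0.0, -0.0]
ft_force: [0.4, -0.0, 1.3]
grip_width: 0.0003
grip_force: 0.8
```

```bash
python3 lid.py
```

```text
t 21.5667 X 0.554287187051739 Y 0.016278199567169305 z 0.2080305535412933 FX 0.33642236397926617 Fz 1.2725849007303434 th from X 44.96183177811716
60 y 0.165705080892683 z -0.11601692022647339
45 y -0.0011594194308073291 z -0.0011392589605697945
30 y -0.1326056231916345 z 0.15301175155508898
20 y -0.19601691063474702 z 0.27249945179763685
14 y -0.22373824729860492 z 0.34885146956568414
12 y -0.231183858194684 z 0.3748953032933508
10 y -0.2377160167364789 z 0.4011831198941071
```

Emit:
{"name": "move_arm", "arguments": {
  "motion": "-1 0 -0.03 0.026 0;-1 0 -0.058 0.055 0;-1 0 -0.085 0.087 0;-1 0 -0.11 0.12 0;-1 0 -0.133 0.153 0;-1 0 -0.15 0.18 0;-1 0 -0.165 0.206 0;-1 0 -0.178 0.23 0;-1 0 -0.188 0.252 0;-1 0 -0.196 0.272 0;-1 0 -0.196 0.272 0"
}}

```text
time: 22.48
position: [0.488, -0.1659, 0.1531]
tool_rot: [0.822, 0.569, -0.0, -0.001]
ft_force: [-0.1, -0.2, -0.0]
grip_width: 0.0001
grip_force: 0.0
```

```bash
python3 lid.py; python3 - <<'E'
from h import *
p,_=robot.camera("side");cv2.imwrite("pics/lid1.png",cv2.resize(p[120:280,240:400,::-1],(480,480)))
E
```

```text
t 22.4833 X 0.5151279229597601 Y 0.016396768719140448 z 0.15310617559685966 FX -0.08409078405935771 Fz -0.04403710356797475 th from X 19.816453712211374
60 y 0.36150140135257747 z -0.3906388099486416
45 y 0.19463690102908715 z -0.275761148682738
30 y 0.06319069726825999 z -0.12161013816707922
20 y -0.00022059017485254184 z -0.0021224379245313174
14 y -0.02794192683871044 z 0.07422957984351594
12 y -0.03538753773478953 z 0.1002734135711826
10 y -0.04191969627658443 z 0.1265612301719389
```

View pics/lid1.png

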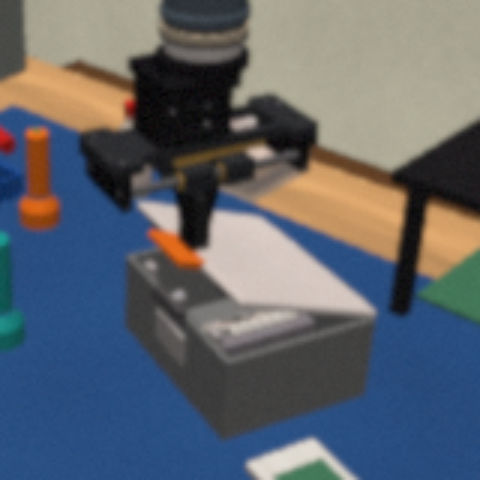

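Lid at about 20°, fingers at crop (195,240) just behind the tab (175,248). Now slowly down to the latch.

Emit:
{"name": "move_arm", "arguments": {
  "motion": "-1 0 -0.01 0.014 0;-1 0 -0.02 0.028 0;-1 0 -0.03 0.042 0;-1 0 -0.04 0.056 0;-1 0 -0.048 0.07 0;-1 0 -0.055 0.084 0;-1 0 -0.06 0.098 0;-1 0 -0.06 0.098 0"
}}

```text
time: 23.2
position: [0.4766, -0.1617, 0.1338]
tool_rot: [0.822, 0.569, -0.0, -0.001]
ft_force: [0.6, 0.8, 0.4]
grip_width: 0.0004
grip_force: 0.0
```

Emit:
{"name": "move_arm", "arguments": {
  "motion": "-1 0 0 0.006 0;-1 0 0 0.012 0;-1 0 0 0.018 0;-1 0 0 0.018 0"
}}

```text
time: 23.53
position: [0.4771, -0.1619, 0.1306]
tool_rot: [0.822, 0.569, -0.0, -0.0]
ft_force: [-0.2, -0.3, 0.5]
grip_width: 0.0009
grip_force: 0.0
```

Emit:
{"name": "move_arm", "arguments": {
  "motion": "-1 0 0 0.006 0;-1 0 0 0.012 0;-1 0 0 0.018 0;-1 0 0 0.018 0"
}}

```text
time: 23.87
position: [0.4773, -0.1621, 0.127]
tool_rot: [0.822, 0.569, -0.0, -0.0]
ft_force: [0.8, -0.6, -0.0]
grip_width: 0.0005
grip_force: 0.0
```

Emit:
{"name": "move_arm", "arguments": {
  "motion": "-1 0 0 0.005 0;-1 0 0 0.01 0;-1 0 0 0.015 0;-1 0 0 0.015 0"
}}

```text
time: 24.2
position: [0.4772, -0.1621, 0.1245]
tool_rot: [0.822, 0.569, -0.0, -0.0]
ft_force: [-1.3, -1.1, 5.2]
grip_width: 0.0005
grip_force: 1.8
```

Emit:
{"name": "move_arm", "arguments": {
  "motion": "-1 0 0 0.005 0;-1 0 0 0.01 0;-1 0 0 0.01 0"
}}

```text
time: 24.45
position: [0.4774, -0.1622, 0.1228]
tool_rot: [0.822, 0.569, 0.0, 0.0]
ft_force: [0.7, -0.3, 0.1]
grip_width: 0.0004
grip_force: 0.2
```

Emit:
{"name": "move_arm", "arguments": {
  "motion": "-1 0 0 0.005 0;-1 0 0 0.01 0;-1 0 0 0.01 0"
}}

```text
time: 24.7
position: [0.4774, -0.1621, 0.1213]
tool_rot: [0.822, 0.569, -0.0, 0.0]
ft_force: [-2.6, 1.3, 11.7]
grip_width: 0.0007
grip_force: 5.5
```

Emit:
{"name": "move_arm", "arguments": {
  "motion": "-1 0 0 0.004 0;-1 0 0 0.004 0"
}}

```text
time: 24.87
position: [0.4777, -0.1623, 0.1196]
tool_rot: [0.822, 0.569, 0.0, 0.0]
ft_force: [-0.3, -0.6, 0.1]
grip_width: 0.0003
grip_force: 0.0
```

Emit:
{"name": "move_arm", "arguments": {
  "motion": "-1 0 0 0.004 0;-1 0 0 0.004 0"
}}

```text
time: 25.03
position: [0.4774, -0.1621, 0.1182]
tool_rot: [0.822, 0.569, -0.0, -0.0]
ft_force: [0.3, 0.4, -0.1]
grip_width: 0.0006
grip_force: 0.0
```

Emit:
{"name": "move_arm", "arguments": {
  "motion": "-1 0 0 0.004 0;-1 0 0 0.004 0"
}}

```text
time: 25.2
position: [0.4773, -0.1621, 0.1174]
tool_rot: [0.822, 0.569, -0.0, -0.0]
ft_force: [-0.4, -0.3, -0.2]
grip_width: 0.0004
grip_force: 0.0
```

Emit:
{"name": "move_arm", "arguments": {
  "motion": "-1 0 0 0.004 0;-1 0 0 0.004 0"
}}

```text
time: 25.37
position: [0.4773, -0.1621, 0.1168]
tool_rot: [0.822, 0.569, -0.0, -0.0]
ft_force: [0.2, 0.4, 0.2]
grip_width: 0.0007
grip_force: 0.0
```

```bash
python3 lid.py|head -1; python3 - <<'E'
from h import *
# lid angle from side/top depth: white plate, front part
m=robot.camera_model("side");p,d=robot.camera("side");P=pts(m,d,d>0)
X=P[:,:2]@ex;Y=P[:,:2]@ey;Z=P[:,2]
for y0,y1 in((-.075,-.03),(.06,.1)):
    s=(X>.505)&(X<.63)&(Y>y0)&(Y<y1)&(Z>.08)&(Z<.15);print(s.sum(),np.polyfit(X[s]-.643,Z[s],1) if s.sum()>20 else 0)
E
```

```text
t 25.3667 X 0.5037913378214334 Y 0.016222267229973886 z 0.11678686639893568 FX 0.04914526617084164 Fz 0.1561945929302496 th from X 5.768829989161876
500 [-0.08    0.0928]
183 [-0.0947  0.093 ]
```

Emit:
{"name": "move_arm", "arguments": {
  "motion": "-1 0 0 0.004 0;-1 0 0 0.004 0"
}}

```text
time: 25.58
position: [0.4773, -0.1621, 0.1161]
tool_rot: [0.822, 0.569, -0.0, -0.0]
ft_force: [0.6, 0.1, 0.3]
grip_width: 0.0005
grip_force: 0.0
```

Emit:
{"name": "move_arm", "arguments": {
  "motion": "-1 0 0 0.004 0;-1 0 0 0.004 0"
}}

```text
time: 25.75
position: [0.4774, -0.1621, 0.1156]
tool_rot: [0.822, 0.569, 0.0, 0.0]
ft_force: [-0.7, 0.2, 1.7]
grip_width: 0.0002
grip_force: 0.9
```

Emit:
{"name": "move_arm", "arguments": {
  "motion": "-1 0 0 0.004 0;-1 0 0 0.004 0"
}}

```text
time: 25.92
position: [0.4774, -0.1621, 0.1146]
tool_rot: [0.822, 0.569, 0.0, 0.0]
ft_force: [-0.3, 1.0, -0.4]
grip_width: 0.0002
grip_force: 0.0
```

Emit:
{"name": "move_arm", "arguments": {
  "motion": "-1 0 0 0.003 0;-1 0 0 0.003 0"
}}

```text
time: 26.08
position: [0.4773, -0.1621, 0.1138]
tool_rot: [0.822, 0.569, -0.0, -0.0]
ft_force: [0.3, -0.5, -0.8]
grip_width: 0.0003
grip_force: 0.0
```

Emit:
{"name": "move_arm", "arguments": {
  "motion": "-1 0 0 0.003 0;-1 0 0 0.003 0"
}}

```text
time: 26.25
position: [0.4773, -0.1621, 0.1133]
tool_rot: [0.822, 0.569, -0.0, -0.0]
ft_force: [0.3, -0.1, -0.2]
grip_width: 0.0004
grip_force: 0.0
```

Emit:
{"name": "move_arm", "arguments": {
  "motion": "-1 0 0 0.003 0;-1 0 0 0.003 0"
}}

```text
time: 26.42
position: [0.4773, -0.1621, 0.1127]
tool_rot: [0.822, 0.569, -0.0, -0.0]
ft_force: [-0.3, 0.0, 0.1]
grip_width: 0.0006
grip_force: 0.0
```

Emit:
{"name": "move_arm", "arguments": {
  "motion": "-1 0 0 0.003 0;-1 0 0 0.003 0"
}}

```text
time: 26.58
position: [0.4773, -0.1621, 0.1122]
tool_rot: [0.822, 0.569, -0.0, -0.0]
ft_force: [-0.9, 0.1, 0.6]
grip_width: 0.0003
grip_force: 0.0
```

Emit:
{"name": "move_arm", "arguments": {
  "motion": "-1 0 0 0.003 0;-1 0 0 0.003 0"
}}

```text
time: 26.75
position: [0.4774, -0.1621, 0.1117]
tool_rot: [0.822, 0.569, 0.0, 0.0]
ft_force: [0.0, -0.1, 0.6]
grip_width: 0.0007
grip_force: 0.3
```

Emit:
{"name": "move_arm", "arguments": {
  "motion": "-1 0 0 0.003 0;-1 0 0 0.003 0"
}}

```text
time: 26.92
position: [0.4775, -0.1621, 0.1115]
tool_rot: [0.822, 0.569, 0.0, 0.0]
ft_force: [-0.8, 0.8, 4.0]
grip_width: 0.0004
grip_force: 2.0
```

Emit:
{"name": "move_arm", "arguments": {
  "motion": "-1 0 0 0.002 0;-1 0 0 0.002 0"
}}

```text
time: 27.08
position: [0.4774, -0.1622, 0.1114]
tool_rot: [0.822, 0.569, 0.0, 0.0]
ft_force: [-1.1, 1.4, 7.8]
grip_width: 0.0005
grip_force: 3.5
```

```bash
python3 lid.py|head -1; python3 - <<'E'
from h import *
m=robot.camera_model("side");p,d=robot.camera("side");P=pts(m,d,d>0)
X=P[:,:2]@ex;Y=P[:,:2]@ey;Z=P[:,2]
for y0,y1 in((-.075,-.03),(.06,.1)):
    s=(X>.505)&(X<.63)&(Y>y0)&(Y<y1)&(Z>.08)&(Z<.15);print(s.sum(),np.polyfit(X[s]-.643,Z[s],1))
E
```

```text
t 27.0833 X 0.5039708809609486 Y 0.01619735821295984 z 0.11142702662729954 FX -1.5385142769757103 Fz 7.788849672630377 th from X 3.8220658421919795
502 [-0.0609  0.0922]
191 [-0.0697  0.0926]
```

Contact is now stiff (0.1 mm gave +4 N) after about 13 mm of travel from first resistance, which matches the 7 + 5 mm latch stroke, so the lid has landed. I'll lift off and check.

Emit:
{"name": "move_arm", "arguments": {
  "motion": "-1 0 0 -0.01 0;-1 0 0 -0.03 0;-1 0 0 -0.1 0;-1 0 0 -0.25 0;-1 0 0 -0.45 0;-1 0 0 -0.65 0;-1 0 0 -0.75 0;-1 0 0 -0.75 0;-1 0 0 -0.75 0;-1 0 0 -0.75 0"
}}

```text
time: 27.97
position: [0.4765, -0.1616, 0.2597]
tool_rot: [0.822, 0.569, -0.0, -0.001]
ft_force: [0.2, 0.6, -0.6]
grip_width: 0.0002
grip_force: 0.0
```

```bash
python3 - <<'E'
from h import *
m=robot.camera_model("side");p,d=robot.camera("side");P=pts(m,d,d>0)
X=P[:,:2]@ex;Y=P[:,:2]@ey;Z=P[:,2]
for y0,y1 in((-.075,-.03),(.06,.1)):
    s=(X>.505)&(X<.63)&(Y>y0)&(Y<y1)&(Z>.08)&(Z<.15);print(s.sum(),np.polyfit(X[s]-.643,Z[s],1))
I=np.ascontiguousarray(p[:,:,::-1]);k=hsv(I,(20,120,80),(35,255,255));k[:,:205]=0;k[:,245:]=0;k[220:]=0;k[:165]=0;v,u=np.nonzero(k);print("yellow",u.mean(),v.mean(),u.min(),u.max(),v.min(),v.max())
o=robot.get_obs();print(o["time"],o["position"],o["ft_force"])
cv2.imwrite("pics/end.png",I)
E
```

```text
506 [-0.0597  0.0922]
293 [-0.0679  0.0929]
yellow 226.0873015873016 201.53968253968253 220 233 197 207
28.0167 [ 0.4762 -0.1615  0.2591] [ 0.6573 -0.8195 -0.6937]
```

```bash
python3 -c "
from rig import robot
print(robot.hand_in())"
```

```text
the job is handed in; nothing more can be done
None
```

Handed in at 28 s: I held the reader tilted about 36° over the label for over a second, at about 85 mm by calculation. It is back upright within about 3 mm of the pad's middle. The lid is shut through the latch (about 0.065 rad, last push 8 N); that it landed on its feet I judged by force and travel, not by sight.

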